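Square a banded pack of blanks in the nest and hold its die ready over it

TASK

The banded pack of leather blanks lies loose in the low squaring nest: first push the nest's swing gate fully shut by its black knob until it snaps home past its roller catch, so that the pack is squared against the back fence. Then pick up the plain round-cornered oblong cutting die (not the oval or the notched one) and carry it over the things on the board without disturbing them, to hold it level about a centimetre above the squared pack, centred on it and with its long sides along the pack's long sides, so that I can sight an even margin all round before I strip the band off and cut. The die's bare cutting edge marks leather, so it must never touch the pack; finish while still holding the die there, without lowering it or letting go.

Things in the scene. Friction and masses are not known exactly. Their poses are not given: they have to be found in the camera images.
- nest_home (a point): Centre of the pack's place in the squaring nest, on the top face of its pad, 10 mm above the board. x: along the pack's long side, away from the robot; y: towards the gate's side; z up. With the gate shut the pack lies against the back fence within about 2 mm of this point each way, square to these axes.
- gate (a joint): Swing gate, rad: 0 = fully shut (bar along nest x), positive = swung out to nest +y; starts 0.42 to 0.6. It moves freely and stays where left. At 0.06 its nose meets a sprung roller: 3 to 4 N at the knob passes it; let go above 0.02 it springs back open, below that the roller snaps it to 0 on a hard stop and holds it. Shutting, it pushes the pack to the back fence.
- gate_knob (a point): Centre of the black turned knob standing on the gate bar, 150 mm from the hinge axis: 19 mm in diameter, its head from 29 to 46 mm above the board, this point 34 mm above it. Gate shut, it is at nest x = -58, y = +37 mm. Pushed towards nest -y it shuts the gate.
- gate_hinge (a point): The gate's upright hinge axis, 15 mm above the board, at the nest's far left corner (nest x = +92, y = +37 mm). The gate is an aluminium bar 170 mm long from here to its free end near the robot, 10 mm wide, its top 19 mm above the board.
- pack_centre (a point): Centre, half-way up, of the banded pack of taupe leather blanks: a flat oblong block 108 mm (own x) by 65 mm (own y) by 14 mm high, loose on the nest's pad, its top 7 mm above this point. At the start it stands 4 to 9 mm off the back fence, a little askew.
- die_centre (a point): Centre, half-way up, of the die to hold: plain grey strip-steel ring, oblong with round corners, 88 mm (own x) by 40 mm (own y) by 30 mm high, open above and below, 0.16 to 0.26 kg, loose, cutting edge down on the board; own z up. Pinch it from above across own y at its middle. It stands in one of three places on the robot's left; the other dies stand in the others.
- oval_die: Bystander: oval cutting die 105 x 66 x 30 mm, origin at the centre of its underside, long way along own x. Leave it.
- notched_die: Bystander: cutting die with a notched, waisted outline, 120 x 48 x 30 mm, origin at the centre of its underside, long way along own x. Leave it.
- weight: Bystander: flat steel weight 50 x 62 mm with a turned wooden knob, 48 mm high in all, between the dies and the nest; origin at the centre of its underside. Leave it.
- the_awl: Bystander: awl with a wooden handle, 132 mm long (own y) and 26 mm thick, lying on the board in front of the nest; origin under its middle. Leave it.
- the_scriber: Bystander: slim scriber, 140 mm long (own y) and 13 mm thick, lying at the back of the board; origin under its middle. Leave it.
- die: The same die, given by its own origin at the centre of its underside.
- pack: The same pack, given by its own origin at the centre of its underside.
- nest: The nest: fixed white nylon pad 236 x 128 x 10 mm on the board; origin on the board under point nest_home, same axes. On the pad, 9 mm high: back fence (inner face y = -32.5 mm), end stops (inner faces x = +-56.5 mm), dark catch housing near x = -100, y = +41 mm; screw heads 2 mm more. The gate is along the +y side.

How it is judged (in metres and radians):
On the way, in this order (a step that is already met when the one before it is completed fails the run):
1. the gate is fully shut on its catch and the pack squared against the back fence, the die still standing on the board (value of joint gate below 0.02 rad and y of pack_centre in the frame of nest_home between -0.005 and 0.004 m and angle between the x axis of pack_centre and the x axis of nest_home, either way round below 0.04 rad and height (world z) of die_centre below 0.025 m), for 0.2 s.
2. the oblong die hovers level, centred and aligned over the pack (z of die_centre in the frame of pack_centre between 0.026 and 0.04 m and horizontal distance between die_centre and pack_centre below 0.006 m and angle between the x axis of die_centre and the x axis of pack_centre, either way round below 0.09 rad and angle between die_centre's own z axis and vertical below 0.09 rad), for 0.2 s.
At the end, for the whole second after the job is handed in: Gate shut on its catch (under 0.02 rad), pack square on the back fence; die held still in the fingers, touching neither pack nor nest, its lower edge 4 to 18 mm above the pack, centres within 6 mm seen from above, long sides within 0.09 rad, tilt under 0.09 rad (all of step 2 and value of joint gate below 0.02 rad and y of pack_centre in the frame of nest_home between -0.005 and 0.004 m and angle between the x axis of pack_centre and the x axis of nest_home, either way round below 0.04 rad and contact force between the fingers and die above 1 N and contact force between die and pack below 0.1 N and contact force between die and nest below 0.1 N and linear speed of die below 0.02 m/s); the arm keeps its last pose, push and grip.
It fails at once if the die touches the pack (contact force between die and pack above 0.5 N).
It fails at once if a bystander is disturbed (moved by more than 15 mm) (distance of any of oval_die, notched_die, weight, the_awl, the_scriber from where it was at the start of the episode above 0.015 m).
It also fails if it takes over 54 s, if anything falls off the work surface, if the arm or the gripper's body presses on something with over 40 N, if the wrist force passes 120 N, or if a joint passes its speed limit or range.

ROBOT

A 7-joint arm with a two-finger parallel gripper is mounted at the origin on a cart in front of the work surface, level with it; the furniture and walls round the work are solid. World frame = base frame: x ahead of the robot, y to its left, z up, the work surface at z = 0. Lengths are in mm, angles in rad, forces in N, time in s.
With the tool pointing down it reaches from about 425 to 925 mm from the base axis. Payload 6.8 kg.
Tool frame: the origin (TCP) lies at the very end of the fingers, on their centre line; the grasp point (between the pads) lies 19 mm behind it; z points along the fingers, y is the line along which they close (so a half turn about z gives the same grasp; the last joint's range is limited). The gripper opens to 85 mm and grips with 20 to 120 N. Pads are 22 mm wide; open, the fingers measure 114 mm over their backs; the gripper's body (76 mm by 85 mm) begins 54 mm behind the grasp point. The pads swing forward as they close: fully open they stand 13 mm farther back than shut.
Start: joints at [-1.268, 0.477, 0.022, 1.555, -0.011, 1.109, -0.083], TCP at [269.555, 618.86, 231.308] pointing down, gripper open.
Joint ranges: [-2.96, 2.96], [-0.34, 2.1], [-1.41, 1.46], [0.24, 2.44], [-1.37, 4.51], [0.17, 1.92], [-2.96, 2.96]. Speed limits (rad/s): [2.39, 2.39, 3.14, 3.14, 3.14, 3.14, 3.14].

INTERFACE

Orientations are given as a unit quaternion [x, y, z, w].
In Python, from bench import monitor, cams, bot gives the robot as it stands. The module is installed in compiled form; this text tells all that it offers.
- The arm moves only by the tool move_arm, never from a script. Its argument "moves" is a list of rows, each a list of 3 entries, a list of its own where there are three numbers: the shift along the tool's x, y, z in mm, then the turn, a rotation vector about the tool's x, y, z in rad, then the opening, from 0 (shut) to 1 (fully open). A call has 1 to 20 rows; each row shifts and turns the commanded pose from where the row before left it, along the tool's axes as they then stand; what a row does not reach is not made up. A row lasts 1/8 s, in which the tool goes at most 62.5 mm and 10.7 degrees, less where a joint would pass 70% of its speed; a pose out of reach is approached as far as the arm can. A call is refused whole if a number of a shift passes 62.5 or a number of a turn 0.188, either way. A call with a gripper value outside its range is refused whole. The fingers move at their own pace and stop on an object; "force" is the grip in N (left out, the last holds). Time passes only in rows, so rows that do not move let the fingers close. It gives the time, the measured TCP pose, the force, the opening and the grip force at its end, in the units of the state.
- monitor.sense(): the state, without advancing time (a new reading comes with each control period).
- cams.snapshot(name): name is "side" or "top" or "wrist"; returns the picture (480x640x3 uint8, blue, green, red); there is no depth.
- cams.camera_model(name): a dict with "fov_y" (degrees; the focal length in pixels is half the picture's height over the tangent of half this angle, whatever the lens; pixels are square), "cx", "cy" (the principal point, pixels), "R" (3x3) and "t" (3): a world point X has camera coordinates R X + t. Camera axes: x right, y down, z forward; pixel columns grow to the right and rows downward; lengths in mm; the calibration is good to about 2 mm. A picture is of the moment at which its call begins: read the wrist's pose just before it. camera_model takes no time and is no camera call; for the wrist camera it gives the pose at the moment of the call.
- bot.sign_off(): hands the job in; it is judged then, once.
The state is a dict: "t": time; "joint_pos": joint angles; "joint_vel": joint speeds; "joint_efforts": joint torques, N m; "tcp_pos": TCP position; "orientation": TCP orientation; "force": force on the tool from outside, world axes, zero at the start; "wrist_torque": the same for the moment, N m; "opening": opening from 0.0 (shut) to 1.0 (fully open); "grasp_force": force on a finger pad.
Only numpy, scipy, OpenCV 4.12 (cv2) and the standard library are available. Lean on these libraries where they do the work, as an engineer would, in place of code of your own. Each camera call takes 0.05 s, during which the arm holds its last target. There are 200 camera calls.

## Working session

There is one attempt and no reset: what is moved stays moved. The work goes in short steps, Python scripts to look and compute and a tool call to move; the robot and the scene stay as the last step left them, time stands still between calls to the robot, and variables do not carry over. Pictures are saved under pics/ and viewed, at most 10 in all, crops included, and the job is handed in when it is done.

Besides the shell and the picture viewer there is one more tool, called after "Call:" in YAML: its name, and indented under it one key for each argument. move_arm: Moves the arm, as the interface text tells. Its arguments: {"type":"object","properties":{"moves":{"type":"array"},"force":{"type":"number"}},"required":["moves"]}

```bash
mkdir -p pics; python3 - <<'E'
from bench import monitor, cams, bot
import cv2,numpy as np
s=monitor.sense();print(s['t'],s['tcp_pos'],s['orientation'],s['opening'])
for n in('top','side'):
    cv2.imwrite(f'pics/{n}0.png',cams.snapshot(n))
    m=cams.camera_model(n);print(n,m['fov_y'],m['cx'],m['cy'],np.round(m['R'],4).tolist(),np.round(m['t'],1))
E
```

```text
0.0 [269.31989524 618.29472338 230.32935391] [ 2.03909760e-01  9.78989255e-01 -9.15026280e-04 -1.08555673e-04] 0.9995566117934829
top 54.665742685008674 318.6095398456186 233.84019852558623 [[-0.0049, -0.9998, -0.0188], [-0.996, 0.0066, -0.0888], [0.0889, 0.0183, -0.9959]] [ 57.4 564.7 861.4]
side 43.0519511976117 319.88935538578215 224.86379715469005 [[0.984, 0.1781, 0.0063], [0.159, -0.8615, -0.4823], [-0.0805, 0.4756, -0.876]] [-546.4  -12.4 1200.4]
```

View pics/top0.png

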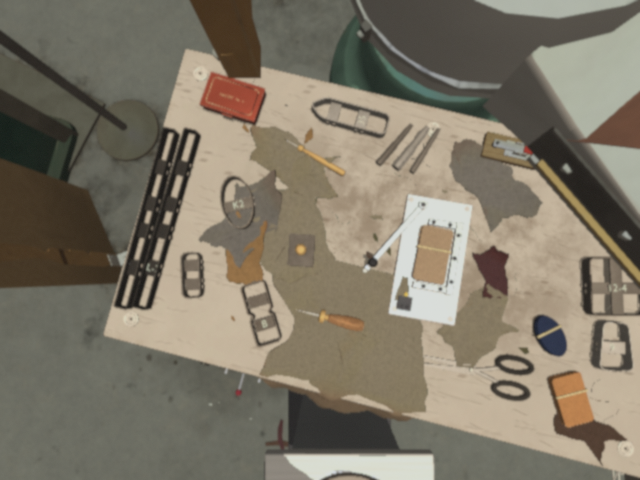

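View pics/side0.png

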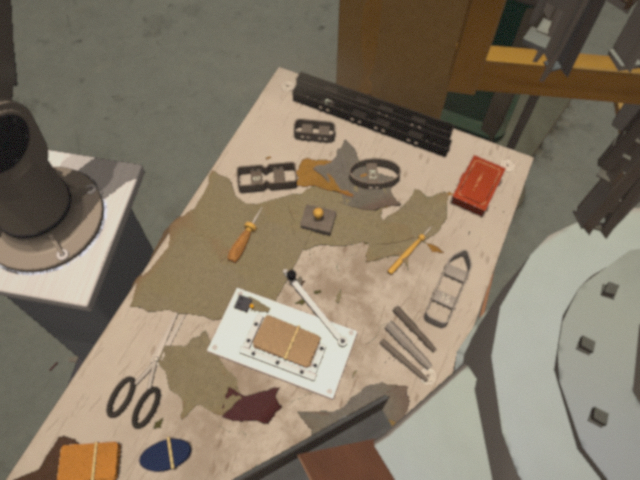

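The top view shows the plain oblong die at about (193,275), the notched die at (262,312), the oval die at (238,203) and the weight at (301,250). The nest is at (431,260), with the gate knob at (370,264) and the hinge at (424,206). The side view agrees: die at (315,130), knob at (291,275).

```bash
cat > h.py <<'E'
from bench import monitor, cams, bot
import cv2,numpy as np
def ray(n,uv,z,m=None):
    m=m or cams.camera_model(n); f=240/np.tan(np.radians(m['fov_y']/2))
    R=np.array(m['R']);t=np.array(m['t']);uv=np.atleast_2d(uv).astype(float)
    d=np.c_[(uv[:,0]-m['cx'])/f,(uv[:,1]-m['cy'])/f,np.ones(len(uv))]@R
    C=-R.T@t
    return C+d*((z-C[2])/d[:,2])[:,None]
def blob(im,lo,hi,near,op=0):
    hsv=cv2.cvtColor(im,cv2.COLOR_BGR2HSV);k=cv2.inRange(hsv,lo,hi)
    if op:k=cv2.morphologyEx(k,cv2.MORPH_CLOSE,np.ones((op,op)))
    cs,_=cv2.findContours(k,cv2.RETR_EXTERNAL,cv2.CHAIN_APPROX_NONE)
    cs=[c for c in cs if cv2.contourArea(c)>15]
    return min(cs,key=lambda c:abs(min(0,cv2.pointPolygonTest(c,near,True))))
def rect(n,c,z):
    p=ray(n,c.reshape(-1,2)+0.0,z)[:,:2].astype(np.float32)
    (x,y),(w,h),a=cv2.minAreaRect(p)
    if w<h:w,h,a=h,w,a+90
    return np.round([x,y,w,h,(a+90)%180-90],1)
E
python3 - <<'E'
from h import *
print([k for k in cams.camera_model('top')],{k:v for k,v in cams.camera_model('top').items() if k not in('R','t')})
for n,pt in(('top',dict(pad=(402,285),pack=(440,270),die=(193,275),knob=(370,264),hinge=(424,206))),('side',dict(pad=(225,330),pack=(270,340),die=(300,130),knob=(291,275),hinge=(342,342)))):
    im=cv2.imread(f'pics/{n}0.png')
    for k,lo,hi,z,op in(('pad',(0,0,190),(180,40,255),10,3),('pack',(5,70,90),(20,200,240),24,5),('die',(0,0,0),(180,90,95),30,9),('knob',(0,0,0),(180,255,60),40,0)):
        c=blob(im,lo,hi,pt[k],op);print(n,k,rect(n,c,z),cv2.boundingRect(c))
    print('hinge',ray(n,pt['hinge'],19), 'knob',ray(n,pt['knob'],40))
im=cv2.imread('pics/top0.png')
a=cv2.resize(im[180:340,345:505],None,fx=2.5,fy=2.5,interpolation=2);b=cv2.resize(im[200:360,150:310],None,fx=2.5,fy=2.5,interpolation=2)
cv2.imwrite('pics/crop.png',np.hstack([a,b]))
E
```

```text
['fov_y', 'cx', 'cy', 'R', 't'] {'fov_y': 54.665742685008674, 'cx': 318.6095398456186, 'cy': 233.84019852558623}
top pad [ 521.8 -140.6  237.4  169.8  -11.1] (375, 194, 98, 131)
top pack [ 525.4 -162.   104.7   60.8  -11.6] (413, 226, 40, 58)
top die [489.1 277.9  77.6   6.6   3.8] (198, 254, 6, 42)
top knob [510.8 -45.   11.8  10.6  44.4] (368, 258, 8, 8)
hinge [[ 618.10224943 -149.07928045   19.        ]] knob [[506.62585672 -41.66423233  40.        ]]
side pad [ 521.7 -136.8  235.5  176.6  -10.6] (208, 282, 149, 116)
side pack [ 507.4 -158.9  151.4   72.7  -20.4] (248, 299, 72, 68)
side die [695.9 390.8 608.7 403.4 -19.8] (293, 0, 291, 162)
side knob [510.7 -48.8  17.8  10.9 -78.6] (288, 271, 7, 10)
hinge [[ 621.17653715 -147.93881896   19.        ]] knob [[510.5055613  -47.84831189  40.        ]]
```

View pics/crop.png

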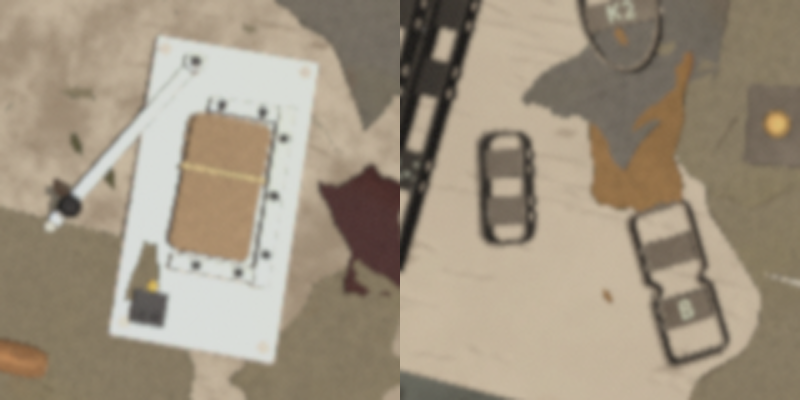

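The crop shows the pad corners at about (160,37), (317,62), (275,362) and (110,332) in crop pixels, the hinge screw at (193,62), and the knob head at (69,206). The plain die ring spans (478–536, 131–243), standing nearly along the world x axis.

```bash
python3 - <<'E'
from h import *
im=cv2.imread('pics/top0.png')
o=np.array([345,180])
P=ray('top',np.array([[160,37],[317,62],[275,362],[110,332]])/2.5+o-0.3,10)[:,:2];print(P.round(1).tolist())
e=lambda a,b:(np.round(np.linalg.norm(P[b]-P[a]),1),np.degrees(np.arctan2(*(P[b]-P[a])[::-1])).round(2))
print(e(2,1),e(3,0),e(1,0),e(2,3),P.mean(0))
yaw=np.radians((e(2,1)[1]+e(3,0)[1]+e(1,0)[1]-90+e(2,3)[1]-90)/4)
Rz=np.array([[np.cos(yaw),-np.sin(yaw)],[np.sin(yaw),np.cos(yaw)]])
H=ray('top',np.array([[193,62]])/2.5+o-.3,20)[0,:2];print('hinge',H,'home from hinge',H-Rz@[92,37],np.degrees(yaw))
K=ray('top',np.array([[69,205]])/2.5+o-.3,46)[0,:2];d=K-H;print('knob',K,np.linalg.norm(d),'gate ang',np.radians(180)+yaw-np.arctan2(d[1],d[0]))
print('knob shut',H+Rz@[-150,0])
g=cv2.cvtColor(im,cv2.COLOR_BGR2GRAY)
for nm,(x,y,w,h) in dict(die=(178,248,32,54)).items():
    k=np.zeros_like(g);k[y:y+h,x:x+w]=(g[y:y+h,x:x+w]<100)*255
    pts=np.argwhere(k)[:,::-1]
    print(nm,pts.min(0),pts.max(0),rect('top',cv2.convexHull(pts),30),rect('top',cv2.convexHull(pts),15))
ims=cv2.imread('pics/side0.png');gs=cv2.cvtColor(ims,cv2.COLOR_BGR2GRAY)
x,y,w,h=288,115,52,32;k=np.zeros_like(gs);k[y:y+h,x:x+w]=(gs[y:y+h,x:x+w]<100)*255
pts=np.argwhere(k)[:,::-1];print(pts.min(0),pts.max(0),rect('side',cv2.convexHull(pts),15))
k=np.zeros_like(g)
hh=blob(im,(5,70,90),(20,200,240),(440,270),5)
cv2.imwrite('pics/die.png',np.hstack([cv2.resize(im[240:310,160:230],None,fx=6,fy=6,interpolation=2)[:,:380],cv2.resize(ims[100:170,280:350],None,fx=6,fy=6,interpolation=2)]))
for n,p in dict(weight=(301,250),awl=(335,320),wknob=(301,250)).items():print(n,ray('top',p,20)[0].round())
E
```

```text
[[642.3, -121.8], [621.7, -243.0], [391.7, -203.4], [414.7, -78.7]]
(np.float64(233.3), np.float64(-9.76)) (np.float64(231.7), np.float64(-10.72)) (np.float64(122.9), np.float64(80.33)) (np.float64(126.8), np.float64(79.55)) [ 517.59173708 -161.71089866]
hinge [ 620.89971443 -144.91560941] home from hinge [ 523.81918109 -165.12377723] -10.150000000000002
knob [510.71400746 -45.42950526] 148.45327527373107 gate ang 0.5572612310477845
knob shut [ 473.24724911 -118.48173937]
die [182 253] [203 296] [489.  293.6  81.8  40.    1.2] [489.  298.   83.2  40.6   1.2]
[294 115] [339 142] [491.7 308.7  92.9  73.8   6.3]
weight [535.  88.  20.]
awl [402.  24.  20.]
wknob [535.  88.  20.]
```

View pics/die.png

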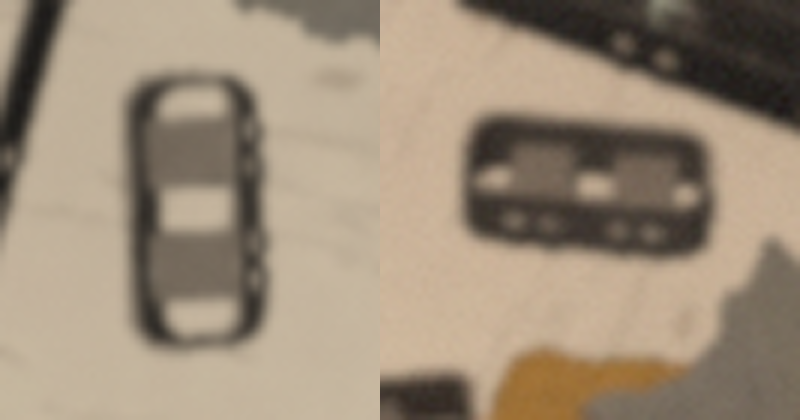

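The crops show the plain die ring alone, with top-view crop pixels (130–265, 75–345) and no notch. Now I'll turn the tool to face the die and pass over it for a wrist picture.

Call:
move_arm:
  moves:
    - [[0,0,0],[0,0,-0.148],1]
    - [[0,0,0],[0,0,-0.148],1]
    - [[0,0,0],[0,0,-0.148],1]
    - [[-29,-46,0],[0,0,0],1]
    - [[-29,-46,0],[0,0,0],1]
    - [[-29,-46,0],[0,0,0],1]
    - [[-29,-46,0],[0,0,0],1]
    - [[-29,-46,0],[0,0,0],1]
    - [[-29,-46,0],[0,0,0],1]
    - [[-29,-46,0],[0,0,0],1]
    - [[0,0,0],[0,0,0],1]
    - [[0,0,0],[0,0,0],1]

```text
t: 1.6
tcp_pos: [482.7, 304.1, 231.0]
orientation: [-0.017, 1.0, 0.0, -0.0]
force: [-0.4, -0.3, 0.7]
opening: 0.999
grasp_force: 0.0
```

```bash
cat >> h.py <<'E'
from scipy.spatial.transform import Rotation as Ro
def state():
    s=monitor.sense();R=Ro.from_quat(s['orientation']).as_matrix()
    print('t',round(s['t'],2),'tcp',np.round(s['tcp_pos'],1),'yaw x',np.degrees(np.arctan2(R[1,0],R[0,0])).round(2),'z',R[:,2].round(3),'F',np.round(s['force'],1),'op',round(s['opening'],3),'g',round(s['grasp_force'],1))
    return np.array(s['tcp_pos']),R
def go(p):
    t,R=state();print('tool shift',np.round(R.T@(np.array(p)-t),1))
E
python3 - <<'E'
from h import *
state();m=cams.camera_model('wrist');im=cams.snapshot('wrist');cv2.imwrite('pics/w1.png',im)
import json;json.dump({k:np.array(v).tolist() for k,v in m.items()},open('w1.json','w'))
R=np.array(m['R']);print('cam at',(-R.T@np.array(m['t'])).round(1),m['fov_y'])
E
```

```text
t 1.6 tcp [482.7 304.1 231. ] yaw x -178.1 z [-0.001  0.    -1.   ] F [-0.4 -0.3  0.7] op 0.999 g 0.0
cam at [415.2 300.2 373.5] 66.92186255086592
```

View pics/w1.png

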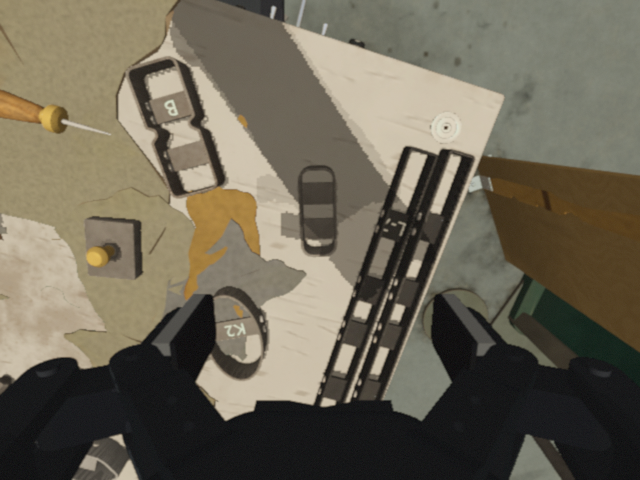

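The wrist view shows the plain die at about (318,210), spanning columns 299–337 and rows 165–256. The long strip dies to its right start at about column 345.

```bash
python3 - <<'E'
from h import *
import json
m=json.load(open('w1.json'));im=cv2.imread('pics/w1.png');g=cv2.cvtColor(im,cv2.COLOR_BGR2GRAY)
sub=g[155:265,290:345]
k=np.zeros_like(g);k[155:265,290:345]=(sub<65)*255
cs,_=cv2.findContours(k,0,1);c=cv2.convexHull(max(cs,key=cv2.contourArea));print(cv2.boundingRect(c),cv2.contourArea(c))
for z in(0,15,30):
    p=ray('wrist',c.reshape(-1,2),z,m)[:,:2].astype(np.float32);print(z,cv2.minAreaRect(p))
# long-side edges: darkest pixel per row, left and right wall
for lo,hi in((292,318),(318,344)):
    q=[(lo+np.average(np.arange(hi-lo),weights=np.clip(75-g[r,lo:hi].astype(float),0,None)+1e-6),r) for r in range(180,242,3)]
    p=ray('wrist',q,15,m);f=np.polyfit(p[:,0],p[:,1],1);print('wall y',np.polyval(f,490).round(1),'yaw deg',np.degrees(np.arctan(f[0])).round(2))
E
```

```text
(298, 175, 38, 80) 2574.0
0 ((497.3128356933594, 297.2392272949219), (85.49600219726562, 37.55845642089844), 3.6691629886627197)
15 ((494.0130310058594, 297.3574523925781), (82.06219482421875, 36.049991607666016), 3.6691436767578125)
30 ((490.71319580078125, 297.4757080078125), (78.62837982177734, 34.54151916503906), 3.6691274642944336)
wall y 285.5 yaw deg 4.02
wall y 309.1 yaw deg 2.17
```

Call:
move_arm:
  moves:
    - [[-3,-53.5,0],[0,0,0],0]
    - [[-3,-53.5,0],[0,0,0],0]
    - [[-3,-53.5,0],[0,0,0],0]
    - [[-3,-53.5,0],[0,0,0],0]
    - [[-3,-53.5,0],[0,0,0],0]
    - [[-3,-53.5,0],[0,0,0],0]
    - [[0,0,40],[0,0,0.105],0]
    - [[0,0,40],[0,0,0.105],0]
    - [[0,0,0],[0,0,0],0]
    - [[0,0,0],[0,0,0],0]

```text
t: 2.9
tcp_pos: [512.6, -15.3, 152.4]
orientation: [0.086, 0.996, 0.0, 0.001]
force: [0.5, 0.4, -0.7]
opening: -0.001
grasp_force: 0.0
```

```bash
python3 - <<'E'
from h import *
import json
state();m=cams.camera_model('wrist');im=cams.snapshot('wrist');cv2.imwrite('pics/w2.png',im)
json.dump({k:np.array(v).tolist() for k,v in m.items()},open('w2.json','w'))
E
```

```text
t 2.9 tcp [512.6 -15.3 152.4] yaw x 170.09 z [ 0.001  0.    -1.   ] F [ 0.5  0.4 -0.7] op -0.001 g 0.0
```

View pics/w2.png

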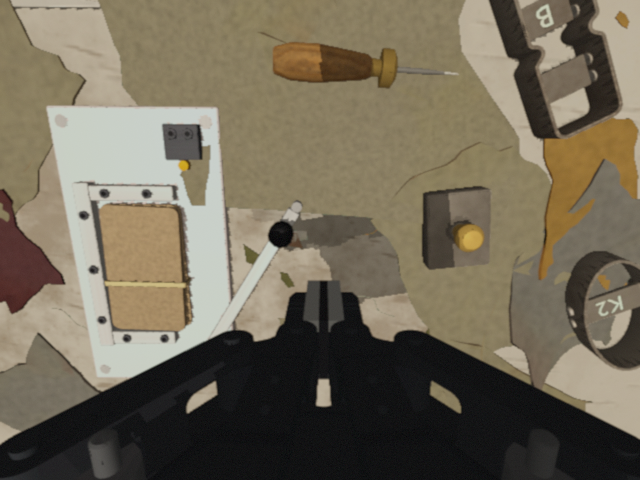

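The wrist view shows the knob at (281,234) and the closed fingertips at (323,310). The pad's near corners are at (48,107) and (218,107), with its right edge running down to (233,335), and the pack lies at (143,268) in its fences.

```bash
python3 - <<'E'
from h import *
import json
m=json.load(open('w2.json'))
a=lambda q,z:ray('wrist',q,z,m)[:,:2]
P=a([[48,107],[218,107],[233,335],[97,377]],10);print(P.round(1).tolist())
d=lambda i,j:(np.linalg.norm(P[j]-P[i]).round(1),np.degrees(np.arctan2(*(P[j]-P[i])[::-1])).round(2))
print(d(0,3),d(1,2),d(0,1))
K=a([[281,234]],44)[0];print('knob',K)
im=cv2.imread('pics/w2.png')
c=blob(im,(5,70,90),(20,200,240),(150,240),7);print('pack',cv2.boundingRect(c))
p=a(c.reshape(-1,2),24).astype(np.float32);print(cv2.minAreaRect(p))
y=np.radians(-10.15);Rz=np.array([[np.cos(y),-np.sin(y)],[np.sin(y),np.cos(y)]])
for h in([523.8,-165.1],):
    print('in nest: knob',Rz.T@(K-h),'pack',Rz.T@(p.mean(0)-h),'pad',((P-h)@Rz).round(1).tolist())
    tcp=np.array(h)+Rz@[-38,145];print(tcp)
    print('fence inner top edge',((a([[97,210],[110,330]],19)-h)@Rz).round(1).tolist(),'stops inner',((a([[140,199],[140,331]],19)-h)@Rz).round(1).tolist())
go([512,-16,32])
E
```

```text
[[392.0, -202.1], [413.6, -78.2], [600.4, -112.7], [620.9, -245.4]]
(np.float64(233.0), np.float64(-10.73)) (np.float64(189.9), np.float64(-10.46)) (np.float64(125.7), np.float64(80.07))
knob [508.67007702 -46.57746223]
pack (99, 204, 93, 127)
((524.1271362304688, -161.6833953857422), (67.48556518554688, 107.01265716552734), 79.115478515625)
in nest: knob [-35.77986526 114.00134987] pack [-2.25986377  3.22515909] pad [[-123.3, -59.6], [-123.7, 66.1], [66.2, 65.1], [109.8, -62.0]]
[511.94744983 -15.67270311]
fence inner top edge [[-47.6, -30.5], [56.3, -36.7]] stops inner [[-56.3, 3.8], [57.2, -11.3]]
t 2.95 tcp [513.  -15.5 152.8] yaw x 170.05 z [ 0.002  0.001 -1.   ] F [0.5 0.1 0.9] op -0.003 g 0.0
tool shift [  1.2  -0.8 120.8]
```

Call:
move_arm:
  moves:
    - [[0,0,40],[0,0,0],0]
    - [[0,0,40],[0,0,0],0]
    - [[0,0,40],[0,0,0],0]
    - [[0,0,0],[0,0,0],0]
    - [[1,-8,0],[0,0,0],0]
    - [[6,-10,0],[0,0,0],0]
    - [[5,-10,0],[0,0,0],0]
    - [[4,-10,0],[0,0,0],0]
    - [[3,-10,0],[0,0,0],0]
    - [[2,-10,0],[0,0,0],0]
    - [[1,-8,0],[0,0,0],0]
    - [[0,0,0],[0,0,0],0]

```text
t: 4.45
tcp_pos: [478.3, -78.4, 31.2]
orientation: [0.089, 0.996, -0.0, -0.0]
force: [0.1, -0.1, -0.5]
opening: -0.002
grasp_force: 0.0
```

```bash
python3 - <<'E'
from h import *
import json
t,R=state();m=cams.camera_model('wrist');im=cams.snapshot('wrist');cv2.imwrite('pics/w3.png',im)
g=cv2.cvtColor(im,cv2.COLOR_BGR2GRAY)
y=np.radians(-10.15);Rz=np.array([[np.cos(y),-np.sin(y)],[np.sin(y),np.cos(y)]])
print('tcp nest',Rz.T@(t[:2]-[523.8,-165.1]))
E
```

```text
t 4.45 tcp [478.3 -78.4  31.2] yaw x 169.79 z [-0. -0. -1.] F [ 0.1 -0.1 -0.5] op -0.002 g 0.0
tcp nest [-60.03152706  77.33912106]
```

View pics/w3.png

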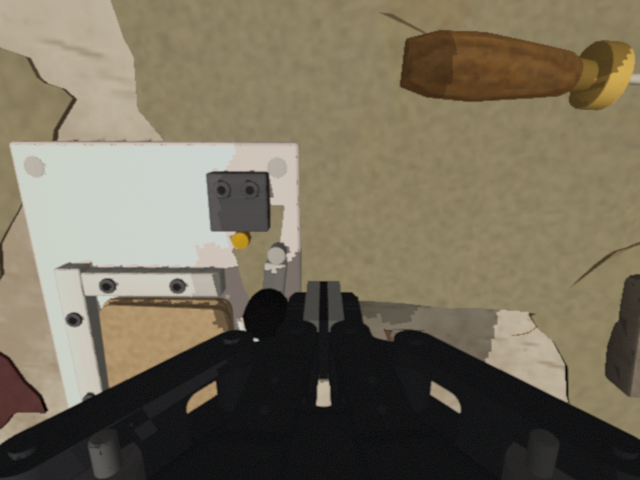

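The view shows the knob at (266,313) resting against the left finger and the bar end at (277,255), just before the roller at (240,240). I'll keep pushing.

Call:
move_arm:
  moves:
    - [[-1,-5,0],[0,0,0],0]
    - [[-1,-5,0],[0,0,0],0]
    - [[0,-4,0],[0,0,0],0]
    - [[0,0,0],[0,0,0],0]

```text
t: 5.0
tcp_pos: [478.1, -91.6, 31.3]
orientation: [0.088, 0.996, 0.0, 0.0]
force: [-1.4, 1.3, 0.2]
opening: 0.003
grasp_force: 0.6
```

Call:
move_arm:
  moves:
    - [[0,-3,0],[0,0,0],0]
    - [[0,0,0],[0,0,0],0]

```text
t: 5.25
tcp_pos: [477.4, -94.3, 31.3]
orientation: [0.088, 0.996, 0.0, -0.0]
force: [-1.1, 2.1, -0.0]
opening: 0.0
grasp_force: 1.1
```

Call:
move_arm:
  moves:
    - [[0,-2,0],[0,0,0],0]
    - [[0,0,0],[0,0,0],0]

```text
t: 5.5
tcp_pos: [476.9, -97.4, 31.3]
orientation: [0.089, 0.996, -0.0, 0.0]
force: [-0.2, -1.4, -0.6]
opening: 0.001
grasp_force: 0.0
```

Call:
move_arm:
  moves:
    - [[0,-2,0],[0,0,0],0]
    - [[0,0,0],[0,0,0],0]

```text
t: 5.75
tcp_pos: [476.9, -98.6, 31.3]
orientation: [0.088, 0.996, 0.0, 0.0]
force: [-1.0, 1.4, 0.0]
opening: 0.001
grasp_force: 1.0
```

Call:
move_arm:
  moves:
    - [[0,-2,0],[0,0,0],0]
    - [[0,0,0],[0,0,0],0]

```text
t: 6.0
tcp_pos: [476.8, -98.9, 31.3]
orientation: [0.088, 0.996, 0.001, 0.0]
force: [1.2, 7.3, -0.5]
opening: 0.001
grasp_force: 3.3
```

Call:
move_arm:
  moves:
    - [[0,-2,0],[0,0,0],0]
    - [[0,0,0],[0,0,0],0]

```text
t: 6.25
tcp_pos: [476.7, -99.2, 31.3]
orientation: [0.087, 0.996, 0.002, -0.0]
force: [1.3, 11.7, 0.3]
opening: -0.001
grasp_force: 5.6
```

Call:
move_arm:
  moves:
    - [[0,15,0],[0,0,0],0]
    - [[0,25,0],[0,0,0],0]
    - [[0,15,-50],[0,0,0],0]
    - [[0,0,-60],[0,0,0],0]
    - [[0,0,-60],[0,0,0],0]
    - [[0,0,0],[0,0,0],0.4]
    - [[0,0,0],[0,0,0],0.8]

```text
t: 7.12
tcp_pos: [485.3, -48.5, 201.0]
orientation: [0.088, 0.996, -0.0, -0.0]
force: [-0.6, 0.3, -1.3]
opening: 0.422
grasp_force: 0.0
```

```bash
python3 - <<'E'
from h import *
import json
t,R=state();m=cams.camera_model('wrist');im=cams.snapshot('wrist');cv2.imwrite('pics/w4.png',im)
json.dump({k:np.array(v).tolist() for k,v in m.items()},open('w4.json','w'))
E
```

```text
t 7.12 tcp [485.3 -48.5 201. ] yaw x 169.85 z [-0. -0. -1.] F [-0.6  0.3 -1.3] op 0.422 g 0.0
```

View pics/w4.png

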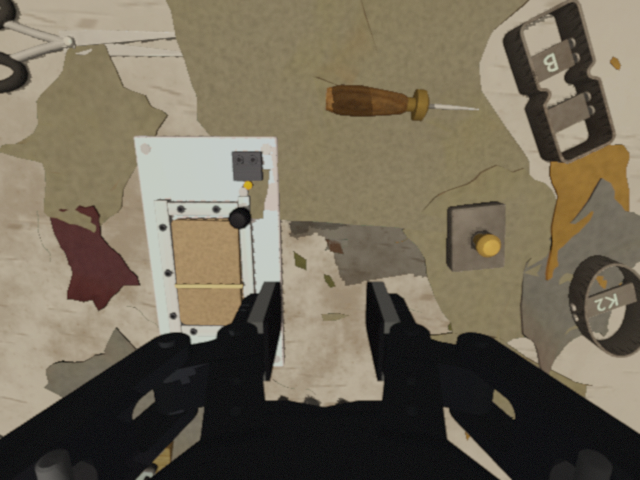

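The gate is shut, with the knob at (240,217) and the bar along the pack. The pack is squared against the fence, its top face spanning about (172–242, 217–326). Next I'll measure it.

```bash
python3 - <<'E'
from h import *
import json
m=json.load(open('w4.json'));im=cv2.imread('pics/w4.png')
a=lambda q,z:ray('wrist',q,z,m)[:,:2]
c=blob(im,(5,70,90),(20,200,240),(200,250),7);print(cv2.boundingRect(c))
p=a(c.reshape(-1,2),24).astype(np.float32);r=cv2.minAreaRect(p);print('pack',r, cv2.boxPoints(r).round(1).tolist())
K=a([[240,217]],44)[0];y=np.radians(-10.4);Rz=np.array([[np.cos(y),-np.sin(y)],[np.sin(y),np.cos(y)]])
print('knob',K,'home from knob',K-Rz@[-58,37])
P=a([[134,137],[276,136.5],[283,362]],10);print(P,np.degrees(np.arctan2(*(P[2]-P[1])[::-1])),np.degrees(np.arctan2(*(P[1]-P[0])[::-1])),((P-r[0])@Rz).round(1))
im=cams.snapshot('top');cv2.imwrite('pics/top1.png',im);c=blob(im,(5,70,90),(20,200,240),(440,270),5);print('top',rect('top',c,24))
go([490,297,201])
E
```

```text
(171, 218, 73, 108)
pack ((523.9366455078125, -166.6178741455078), (62.675514221191406, 107.52214813232422), 79.61326599121094) [[465.3999938964844, -187.6999969482422], [571.2000122070312, -207.10000610351562], [582.5, -145.5], [476.70001220703125, -126.0999984741211]]
knob [ 472.47717081 -118.85182157] home from knob [ 522.84510775 -165.71407642]
[[ 391.43497758 -203.16081092]
 [ 413.23493467  -79.33336652]
 [ 639.1755438  -120.59225735]] -10.348726027508791 80.01533120597568 [[-123.7  -59.9]
 [-124.6   65.9]
 [ 105.    66.1]]
top [372.2  31.7 268.4 243.8  -7.4]
t 7.22 tcp [484.6 -48.5 199.8] yaw x 169.86 z [-0.003 -0.001 -1.   ] F [-0.5  0.4 -0.1] op 0.593 g 0.0
tool shift [ 55.5 341.1  -1.4]
```

Call:
move_arm:
  moves:
    - [[7.9,48.7,0],[0,0,0],1]
    - [[7.9,48.7,0],[0,0,0],1]
    - [[7.9,48.7,0],[0,0,0],1]
    - [[7.9,48.7,0],[0,0,0],1]
    - [[7.9,48.7,0],[0,0,0],1]
    - [[7.9,48.7,0],[0,0,0],1]
    - [[7.9,48.7,0],[0,0,0],1]
    - [[0,0,20],[0,0,-0.115],1]
    - [[0,0,20],[0,0,-0.115],1]
    - [[0,0,20],[0,0,0],1]
    - [[0,0,0],[0,0,0],1]
    - [[0,0,0],[0,0,0],1]

```text
t: 8.72
tcp_pos: [491.3, 296.8, 141.0]
orientation: [-0.026, 1.0, -0.0, -0.0]
force: [-0.7, 0.8, 0.3]
opening: 1.0
grasp_force: 0.0
```

```bash
python3 - <<'E'
from h import *
import json
t,R=state();m=cams.camera_model('wrist');im=cams.snapshot('wrist');cv2.imwrite('pics/w5.png',im)
json.dump({k:np.array(v).tolist() for k,v in m.items()},open('w5.json','w'))
E
```

```text
t 8.72 tcp [491.3 296.8 141. ] yaw x -176.97 z [-0.001 -0.001 -1.   ] F [-0.7  0.8  0.3] op 1.0 g 0.0
```

View pics/w5.png

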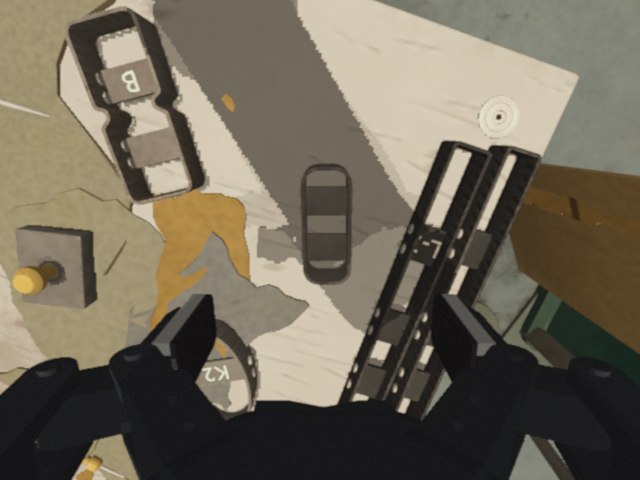

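The view shows the die rim's outer outline at columns 301–352 and rows 164–284. The strip dies to the right have their left edge near column 410 at mid-die, so I'll use a partial opening.

```bash
python3 - <<'E'
from h import *
import json
m=json.load(open('w5.json'));im=cv2.imread('pics/w5.png');g=cv2.GaussianBlur(cv2.cvtColor(im,cv2.COLOR_BGR2GRAY),(3,3),0).astype(int)
for r in range(180,272,15):print(r,g[r,294:360:2].tolist())
for c in (320,327,335):print(c,g[156:176:2,c].tolist(),g[272:294:2,c].tolist())
a=lambda q,z:ray('wrist',q,z,m)[:,:2].round(1)
for z in(15,30):print(z,a([[302,200],[304,250],[351.5,200],[351.5,250],[326,164],[328,284]],z).tolist())
print('strip',a([[410,240],[415,220]],30).tolist())
E
```

```text
180 [106, 106, 106, 96, 72, 63, 84, 106, 106, 106, 106, 106, 106, 106, 105, 105, 105, 105, 106, 106, 106, 105, 105, 105, 106, 101, 66, 58, 71, 98, 105, 105, 106]
195 [107, 106, 104, 84, 63, 57, 62, 67, 67, 67, 67, 66, 67, 67, 68, 67, 67, 66, 67, 67, 67, 65, 64, 64, 66, 68, 61, 59, 69, 87, 103, 105, 106]
210 [106, 105, 103, 89, 67, 56, 55, 62, 61, 61, 62, 62, 63, 63, 64, 63, 64, 63, 64, 64, 63, 63, 63, 63, 64, 64, 58, 55, 63, 86, 103, 105, 105]
225 [102, 103, 105, 102, 72, 57, 65, 100, 107, 107, 106, 106, 105, 105, 105, 106, 105, 105, 105, 105, 105, 105, 105, 105, 105, 100, 64, 55, 67, 94, 102, 104, 104]
240 [162, 127, 105, 98, 75, 61, 57, 66, 67, 66, 67, 66, 66, 67, 68, 69, 68, 68, 67, 67, 66, 66, 66, 64, 64, 63, 58, 59, 68, 92, 103, 104, 103]
255 [134, 134, 134, 121, 87, 65, 56, 62, 64, 64, 64, 63, 63, 64, 63, 63, 64, 64, 63, 63, 63, 64, 64, 63, 63, 62, 57, 59, 74, 115, 133, 133, 133]
270 [201, 201, 200, 200, 173, 85, 57, 52, 52, 51, 50, 52, 52, 52, 51, 52, 53, 52, 53, 54, 53, 53, 53, 53, 52, 51, 56, 81, 102, 129, 133, 133, 133]
320 [108, 105, 102, 95, 62, 53, 60, 81, 105, 106] [52, 54, 55, 55, 57, 66, 98, 152, 187, 201, 202]
327 [106, 106, 108, 100, 63, 54, 64, 82, 106, 106] [54, 54, 54, 55, 56, 67, 100, 133, 134, 133, 134]
335 [106, 107, 107, 102, 66, 55, 69, 87, 107, 107] [54, 54, 54, 54, 59, 85, 107, 133, 134, 133, 134]
15 [[471.7, 278.3], [510.8, 281.2], [469.7, 315.2], [508.9, 318.1], [444.3, 294.7], [538.2, 301.4]]
30 [[469.0, 279.0], [505.9, 281.8], [467.2, 313.9], [504.1, 316.6], [443.2, 294.6], [531.8, 300.9]]
strip [[494.3, 358.5], [479.2, 360.3]]
```

Call:
move_arm:
  moves:
    - [[3.2,1.2,30],[0,0,-0.018],0.68]
    - [[0,0,30],[0,0,0],0.68]
    - [[0,0,15],[0,0,0],0.68]
    - [[0,0,0],[0,0,0],0.68]
    - [[0,0,0],[0,0,0],0.68]

```text
t: 9.4
tcp_pos: [488.8, 298.5, 67.5]
orientation: [-0.035, 0.999, 0.001, 0.001]
force: [-0.2, 0.2, -0.2]
opening: 0.68
grasp_force: 0.0
```

```bash
python3 - <<'E'
from h import *
go([488,297.8,5])
E
```

```text
t 9.4 tcp [488.8 298.5  67.5] yaw x -175.93 z [ 0.002  0.001 -1.   ] F [-0.2  0.2 -0.2] op 0.68 g 0.0
tool shift [ 1.  -0.7 62.5]
```

Call:
move_arm:
  moves:
    - [[0.5,-0.5,20],[0,0,0],0.68]
    - [[0,0,20],[0,0,0],0.68]
    - [[0,0,15],[0,0,0],0.68]
    - [[0,0,6],[0,0,0],0.68]
    - [[0,0,0],[0,0,0],0.68]

```text
t: 10.02
tcp_pos: [487.7, 297.5, 5.4]
orientation: [-0.036, 0.999, 0.0, 0.0]
force: [0.5, -0.2, 0.2]
opening: 0.678
grasp_force: 0.0
```

Call:
move_arm:
  force: 60
  moves:
    - [[0,0,0],[0,0,0],0.3]
    - [[0,0,0],[0,0,0],0.3]
    - [[0,0,0],[0,0,0],0.2]
    - [[0,0,0],[0,0,0],0.2]
    - [[0,0,0],[0,0,0],0.2]

```text
t: 10.65
tcp_pos: [488.2, 297.9, 6.2]
orientation: [-0.036, 0.999, 0.0, 0.001]
force: [-0.3, -0.3, 5.6]
opening: 0.407
grasp_force: 60.6
```

Call:
move_arm:
  moves:
    - [[0,0,-15],[0,0,0],0.2]
    - [[0,0,-30],[0,0,0],0.2]
    - [[0,0,-40],[0,0,0],0.2]
    - [[0,0,-40],[0,0,0],0.2]
    - [[0,0,0],[0,0,0],0.2]
    - [[0,0,0],[0,0,0],0.2]

```text
t: 11.4
tcp_pos: [486.9, 297.0, 130.0]
orientation: [-0.036, 0.999, -0.0, -0.0]
force: [0.2, 0.3, -2.6]
opening: 0.409
grasp_force: 60.2
```

```bash
python3 - <<'E'
from h import *
import json
t,R=state();m=cams.camera_model('wrist');im=cams.snapshot('wrist');cv2.imwrite('pics/w6.png',im)
json.dump({k:np.array(v).tolist() for k,v in m.items()},open('w6.json','w'))
y=np.radians(-10.3);print('pack minus tcp',np.array([523.7,-166.2])-t[:2]);go([523.7,-166.2,t[2]])
E
```

```text
t 11.4 tcp [486.9 297.  130. ] yaw x -175.92 z [-0.001 -0.001 -1.   ] F [ 0.2  0.3 -2.6] op 0.409 g 60.2
pack minus tcp [  36.78467683 -463.17662591]
t 11.45 tcp [486.6 296.8 129.3] yaw x -175.92 z [-0.002 -0.001 -1.   ] F [-0.5  0.2 -3.1] op 0.406 g 60.2
tool shift [-4.000e+00 -4.644e+02 -1.000e-01]
```

View pics/w6.png

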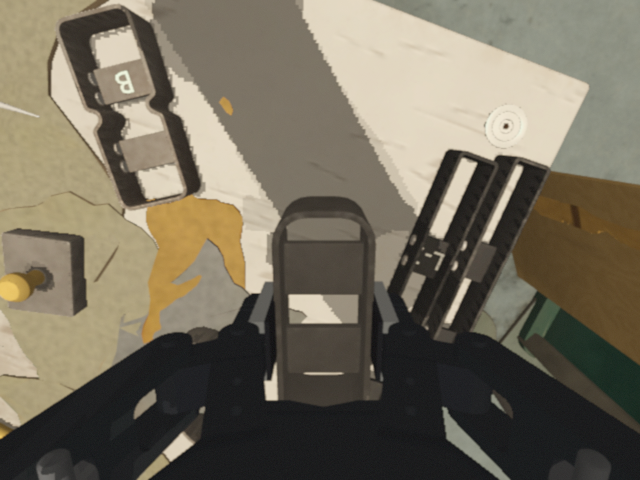

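The die is held between the pads, tilt not apparent. Its near end shows its lower edge at about (324,197) and its upper rim at about (324,213).

```bash
python3 - <<'E'
from h import *
import json
m=json.load(open('w6.json'));g=cv2.imread('pics/w6.png',0);print(g[188:245:2,324].tolist())
R=np.array(m['R']);print('cam',-R.T@m['t'],R[2])
for z,rows in((124,(196,197)),(154,(196,213,217))):print(z,ray('wrist',[[324,r] for r in rows],z,m).round(1)[:,:2].tolist())
for z in(124,154):print(z,ray('wrist',[[274,260],[275,300],[375,260],[374,300]],z,m).round(1)[:,:2].tolist())
E
```

```text
[115, 116, 117, 116, 80, 52, 54, 54, 52, 55, 53, 59, 70, 70, 67, 103, 117, 116, 115, 115, 114, 117, 115, 116, 115, 115, 87, 61, 77]
cam [419.54175875 290.56393757 272.42188515] [ 0.26949671  0.01918453 -0.9628102 ]
124 [[443.8, 292.6], [444.3, 292.7]]
154 [[438.9, 292.2], [444.6, 292.6], [446.0, 292.7]]
124 [[473.2, 273.1], [492.0, 274.2], [470.1, 316.6], [488.9, 318.2]]
154 [[462.3, 276.6], [477.4, 277.5], [459.9, 311.4], [474.9, 312.6]]
```

Call:
move_arm:
  moves:
    - [[0,-20,0],[0,0,0],0.2]
    - [[-0.3,-44,0],[0,0,0],0.2]
    - [[-0.3,-44,0],[0,0,0],0.2]
    - [[-0.3,-44,0],[0,0,0],0.2]
    - [[-0.3,-44,0],[0,0,0],0.2]
    - [[-0.3,-44,0],[0,0,0],0.2]
    - [[-0.3,-44,0],[0,0,0],0.2]
    - [[-0.3,-44,0],[0,0,0],0.2]
    - [[-0.3,-44,0],[0,0,0],0.2]
    - [[-0.3,-44,0],[0,0,0],0.2]
    - [[-0.3,-32,0],[0,0,0],0.2]
    - [[0,-16,0],[0,0,0],0.2]
    - [[0,0,0],[0,0,0.084],0.2]
    - [[0,0,0],[0,0,0.084],0.2]
    - [[0,0,0],[0,0,0.083],0.2]
    - [[0,0,10],[0,0,0],0.2]
    - [[0,0,10],[0,0,0],0.2]
    - [[0,0,0],[0,0,0],0.2]
    - [[0,0,0],[0,0,0],0.2]

```text
t: 13.82
tcp_pos: [523.4, -165.2, 110.1]
orientation: [0.09, 0.996, 0.0, -0.0]
force: [0.0, 0.7, -1.6]
opening: 0.407
grasp_force: 60.2
```

```bash
python3 - <<'E'
from h import *
import json
go([522.7,-166.0,60]);m=cams.camera_model('wrist');im=cams.snapshot('wrist');cv2.imwrite('pics/w7.png',im)
json.dump({k:np.array(v).tolist() for k,v in m.items()},open('w7.json','w'))
E
```

```text
t 13.82 tcp [ 523.4 -165.2  110.1] yaw x 169.72 z [-0.  0. -1.] F [ 0.   0.7 -1.6] op 0.407 g 60.2
tool shift [ 0.6 -0.9 50.1]
```

View pics/w7.png

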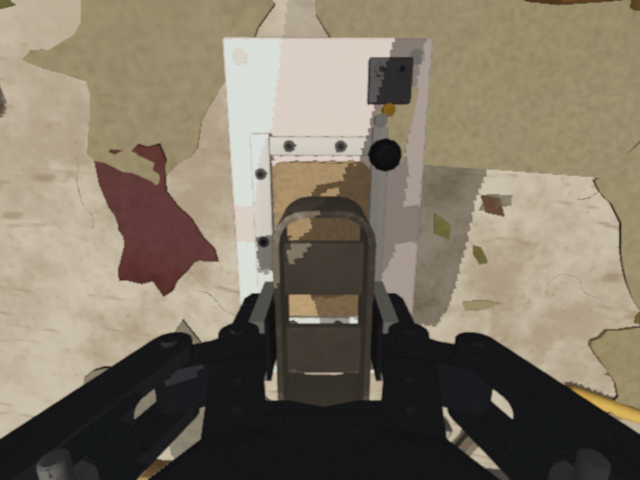

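The view shows the die at columns 274–375 with its near end at row 198, lying over the pack, whose near edge is at row 162 and whose sides are at about columns 273 and 370 at row 180. That makes 11 pictures viewed, one over the limit of 10, so from here on I'll check by numbers only.

Call:
move_arm:
  moves:
    - [[0.6,-0.9,10],[0,0,0],0.2]
    - [[0,0,10],[0,0,0],0.2]
    - [[0,0,10],[0,0,0],0.2]
    - [[0,0,10],[0,0,0],0.2]
    - [[0,0,0],[0,0,0],0.2]
    - [[0,0,0],[0,0,0],0.2]

```text
t: 14.62
tcp_pos: [523.0, -166.0, 70.3]
orientation: [0.09, 0.996, -0.0, 0.0]
force: [-0.2, 0.4, -2.7]
opening: 0.412
grasp_force: 60.2
```

```bash
python3 - <<'E'
from h import *
import json
t,_=state()
y=np.radians(-10.3);Rz=np.array([[np.cos(y),-np.sin(y)],[np.sin(y),np.cos(y)]])
N=lambda p:((p[:,:2]-[523.7,-166.2])@Rz).round(1).tolist()
im=cv2.imread('pics/w7.png');m=json.load(open('w7.json'))
print('w7 pack near/left/right',N(ray('wrist',[[320,162],[273,180],[370,180],[275,200]],24,m)))
im=cams.snapshot('wrist');m=cams.camera_model('wrist');cv2.imwrite('pics/w8.png',im)
hsv=cv2.cvtColor(im,cv2.COLOR_BGR2HSV);k=cv2.inRange(hsv,(5,70,50),(22,220,240));k[:,:200]=0;k[:,450:]=0;k[400:]=0
k=cv2.morphologyEx(k,cv2.MORPH_OPEN,np.ones((3,3)))
for r in range(130,300,12):
    q=np.flatnonzero(k[r]);
    if len(q)>6:print(r,q.min(),q.max(),len(q),N(ray('wrist',[[q.min(),r],[q.max(),r]],24,m)))
g=cv2.cvtColor(im,cv2.COLOR_BGR2GRAY);print(g[140:240:3,322].tolist())
q=np.flatnonzero(k[:,322]);print(q.min())
E
```

```text
t 14.62 tcp [ 523.  -166.    70.3] yaw x 169.69 z [ 0. -0. -1.] F [-0.2  0.4 -2.7] op 0.412 g 60.2
w7 pack near/left/right [[-51.3, -2.4], [-40.2, -31.8], [-40.2, 28.9], [-27.6, -31.0]]
130 404 426 20 [[-70.0, 39.1], [-70.0, 50.1]]
142 411 422 8 [[-64.2, 42.9], [-64.2, 48.5]]
178 263 380 118 [[-46.2, -32.4], [-46.2, 28.1]]
190 264 380 117 [[-40.0, -32.2], [-40.0, 28.3]]
202 265 379 54 [[-33.7, -31.9], [-33.6, 28.1]]
214 266 379 35 [[-27.2, -31.7], [-27.2, 28.3]]
226 267 378 94 [[-20.6, -31.4], [-20.6, 28.1]]
238 267 377 84 [[-14.0, -31.7], [-13.9, 27.8]]
298 288 358 71 [[21.5, -21.3], [21.5, 18.4]]
[207, 209, 206, 207, 205, 203, 198, 204, 210, 153, 142, 148, 146, 144, 149, 145, 83, 83, 105, 55, 52, 46, 48, 56, 90, 59, 75, 80, 83, 84, 82, 84, 83, 77]
0
```

Call:
move_arm:
  moves:
    - [[0,0,8],[0,0,0],0.2]
    - [[0,0,8],[0,0,0],0.2]
    - [[0,0,8],[0,0,0],0.2]
    - [[0,0,0],[0,0,0],0.2]
    - [[0,0,0],[0,0,0],0.2]

```text
t: 15.3
tcp_pos: [522.9, -166.0, 46.3]
orientation: [0.09, 0.996, 0.0, -0.0]
force: [1.0, -1.0, -1.8]
opening: 0.41
grasp_force: 60.2
```

```bash
python3 - <<'E'
from h import *
t,_=state()
y=np.radians(-10.3);Rz=np.array([[np.cos(y),-np.sin(y)],[np.sin(y),np.cos(y)]])
N=lambda p:((p[:,:2]-[523.7,-166.2])@Rz).round(1).tolist()
m=cams.camera_model('wrist');im=cams.snapshot('wrist');cv2.imwrite('pics/w9.png',im)
hsv=cv2.cvtColor(im,cv2.COLOR_BGR2HSV)
print('tcp',N(t[None]),'die end',N(ray('wrist',[[324,197]],t[2]-5.7,m)),'die sides at rim',N(ray('wrist',[[274,260],[375,260]],t[2]+24.3,m)))
for c in(300,322,345):print('col',c,[(r,*hsv[r,c].tolist()) for r in range(150,204,3)])
for r in(178,188):print('row',r,[(c,*hsv[r,c].tolist()) for c in list(range(240,266,2))+list(range(370,404,2))])
print('px->nest z24',N(ray('wrist',[[322,165],[322,170],[250,178],[255,178],[385,178],[390,178],[395,178]],24,m)))
E
```

```text
t 15.3 tcp [ 522.9 -166.    46.3] yaw x 169.69 z [-0.  0. -1.] F [ 1.  -1.  -1.8] op 0.41 g 60.2
tcp [[-0.9, 0.0]] die end [[-43.4, -1.0]] die sides at rim [[-26.6, -18.3], [-26.6, 16.5]]
col 300 [(150, 21, 21, 207), (153, 19, 20, 207), (156, 17, 20, 206), (159, 21, 20, 203), (162, 19, 22, 195), (165, 13, 29, 214), (168, 14, 28, 217), (171, 13, 30, 204), (174, 17, 100, 148), (177, 17, 97, 169), (180, 18, 97, 166), (183, 18, 97, 166), (186, 18, 95, 166), (189, 18, 95, 169), (192, 18, 97, 169), (195, 17, 100, 145), (198, 16, 88, 84), (201, 12, 61, 54)]
col 322 [(150, 19, 20, 207), (153, 21, 20, 206), (156, 21, 20, 205), (159, 19, 20, 203), (162, 19, 22, 196), (165, 14, 29, 210), (168, 14, 28, 216), (171, 15, 38, 186), (174, 17, 112, 118), (177, 18, 101, 166), (180, 18, 96, 167), (183, 18, 98, 164), (186, 18, 100, 166), (189, 18, 101, 164), (192, 17, 105, 92), (195, 17, 98, 86), (198, 18, 50, 51), (201, 16, 61, 54)]
col 345 [(150, 165, 8, 63), (153, 8, 15, 68), (156, 10, 9, 85), (159, 21, 24, 146), (162, 19, 21, 193), (165, 14, 29, 211), (168, 14, 28, 216), (171, 14, 49, 177), (174, 17,
[... 815 characters left out ...]
42), (242, 10, 13, 57), (244, 10, 9, 85), (246, 10, 10, 74), (248, 21, 25, 135), (250, 19, 22, 201), (252, 19, 26, 160), (254, 18, 30, 86), (256, 17, 93, 143), (258, 18, 99, 163), (260, 18, 100, 164), (262, 17, 101, 162), (264, 17, 95, 163), (370, 17, 104, 96), (372, 17, 102, 95), (374, 17, 103, 92), (376, 17, 100, 94), (378, 18, 104, 91), (380, 17, 98, 91), (382, 16, 104, 91), (384, 17, 101, 91), (386, 17, 105, 92), (388, 17, 104, 91), (390, 19, 43, 95), (392, 22, 24, 118), (394, 18, 21, 120), (396, 19, 23, 120), (398, 21, 22, 118), (400, 18, 21, 120), (402, 22, 23, 120)]
px->nest z24 [[-55.0, -1.8], [-52.8, -1.8], [-49.3, -34.3], [-49.3, -32.0], [-49.3, 26.5], [-49.3, 28.8], [-49.3, 31.0]]
```

Call:
move_arm:
  moves:
    - [[-1,-0.3,3],[0,0,0],0.2]
    - [[0,0,2.5],[0,0,0],0.2]
    - [[0,0,0],[0,0,0],0.2]
    - [[0,0,0],[0,0,0],0.2]
    - [[0,0,0],[0,0,0],0.2]
    - [[0,0,0],[0,0,0],0.2]
    - [[0,0,0],[0,0,0],0.2]
    - [[0,0,0],[0,0,0],0.2]

```text
t: 16.35
tcp_pos: [523.7, -166.4, 40.8]
orientation: [0.09, 0.996, 0.0, 0.0]
force: [0.2, -0.7, -1.6]
opening: 0.408
grasp_force: 60.2
```

```bash
python3 - <<'E'
from h import *
state()
# gate still shut & die level: lower-edge height by triangulation in the side view, knob in wrist view
y=np.radians(-10.3);Rz=np.array([[np.cos(y),-np.sin(y)],[np.sin(y),np.cos(y)]])
N=lambda p:((p[:,:2]-[523.7,-166.2])@Rz).round(1).tolist()
m=cams.camera_model('wrist');im=cams.snapshot('wrist')
g=cv2.inRange(im,(0,0,0),(45,45,45));g[:,:385]=0;g[:,440:]=0;g[:100]=0;g[190:]=0
cs,_=cv2.findContours(g,0,1);c=max(cs,key=cv2.contourArea);(u,v),r=cv2.minEnclosingCircle(c);print('knob px',u,v,r,N(ray('wrist',[[u,v]],44,m)))
s=cv2.cvtColor(im,cv2.COLOR_BGR2GRAY);print('die end col322',s[170:212:3,322].tolist())
E
```

```text
t 16.35 tcp [ 523.7 -166.4   40.8] yaw x 169.7 z [ 0.  0. -1.] F [ 0.2 -0.7 -1.6] op 0.408 g 60.2
knob px 416.0 161.5 25.283493041992188 [[-57.4, 33.4]]
die end col322 [173, 94, 141, 143, 141, 139, 143, 142, 126, 46, 49, 52, 53, 55]
```

```bash
python3 -c "
from bench import bot
print(bot.sign_off())"
```

```text
the job is handed in; nothing more can be done
None
```

The gate is shut past its catch, and the plain oblong die is held level, aligned and centred to within about 2 mm, roughly 11 mm above the squared pack by my measurements; the job is handed in (no verdict shown), but I viewed 11 pictures, one over the limit of 10.

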